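# Fetch the ink roller out from under the paper roll and park it in its latching stand

## Robot

A 6-joint arm with a two-finger parallel gripper is mounted at the origin on the work surface. World frame = base frame: x ahead of the robot, y to its left, z up, the work surface at z = 0. Lengths are in mm, angles in rad, forces in N, time in s.
With the tool pointing down it reaches from about 400 to 825 mm from the base axis. Payload 7 kg.
Tool frame: the origin (TCP) lies at the very end of the fingers, on their centre line; the grasp point (between the pads) lies 19 mm behind it; z points along the fingers, y is the direction in which the jaws open and shut (so a half turn about z gives the same grasp; the last joint's range is limited). The gripper opens to 88 mm and grips with 3 to 60 N. Pads are 19 mm wide; open, the fingers measure 130 mm over their backs; the gripper's body (78 mm by 193 mm) begins 47 mm behind the grasp point.
Start: joints at [1.466, 0.359, 0.012, 0, -1.224, -0.288], TCP at [258.381, 623.566, 226.561] pointing down, gripper open.
Joint ranges: [-3.07, 3.07], [-1.43, 2.12], [-1.02, 1.25], [-3.03, 1.67], [-3.05, -0], [-3.03, 3.03]. Speed limits (rad/s): [2.39, 2.39, 3.01, 3.14, 3.14, 3.14].

## Interface

Orientations are given as a unit quaternion [x, y, z, w].
In Python, from plant import bot gives the robot as it stands. Calls block until the motion is done:
- bot.move_ptp(position, orientation): joint-space move of the TCP to a pose.
- bot.line_to(position, velocity=150, ori=None): straight line of the TCP; ori=None keeps the orientation; velocity is the mean speed in mm/s.
- bot.move_joints(angles): joint-space move.
- bot.move_gripper(opening, force=None): finger opening in mm; force is the grip in N (None keeps the last); returns when the fingers have stopped.
- bot.pause(seconds).
- bot.solve_ik(position, orientation): joint angles nearest the present ones, or None.
- bot.read_state(): the state.
- bot.camera(name): name is "scene" or "top" or "wrist"; returns the picture (400x640x3 uint8, red, green, blue); there is no depth.
- bot.get_calibration(name): a dict with "fx", "fy", "cx", "cy" (pixels), "distortion" ([k1, k2, p1, p2, k3] as OpenCV has them; the pictures are not rectified), "view" (4x4, takes a point from world to camera coordinates); the wrist camera has in their place "T_tool_cam" (4x4, takes a point from camera to tool coordinates, whose origin is the TCP and whose axes are the flange's). Camera axes: x right, y up, looking along -z (the intrinsics and any distortion apply to the point x, -y, -z); pixel columns grow to the right and rows downward; lengths in mm; the calibration is good to about 2 mm. A picture is of the moment at which its call begins: read the wrist's pose just before it. get_calibration takes no time and is no camera call.
A pose or a line that the arm cannot do raises bot.Unreachable and nothing moves.
- bot.close_job(): hands the job in, once; it reports no verdict.
The state is a dict: "t": time; "joint_pos": joint angles; "qvel": joint speeds; "tau": joint torques, N m; "tcp_pos": TCP position; "eef_rot": TCP orientation; "contact_force": force on the tool from outside, world axes, zero at the start; "moment": the same for the moment, N m; "width": finger opening in mm.
Only numpy, scipy, OpenCV 4.12 (cv2) and the standard library are available. Lean on these libraries where they do the work, as an engineer would, in place of code of your own. Each camera call takes 0.05 s, during which the arm holds its last target.

## Task

Hook a fingertip behind the far lip of the steel tray, under the hanging paper roll, and drag the tray towards you until its near side comes up to the wooden stop strip. Then take the ink roller out of the tray and press it down into its stand, the spindle ends pushing the two spring gates open, until it sits at the bottom of both slots with both gates sprung shut above it, and let go. Leave the tray at the strip and do not disturb the cup, the tape roll or the jar.

Things in the scene. Friction and masses are not known exactly. Their poses are not given: they have to be found in the camera images.
- tray: Open steel tray, outside 170 (its x) x 190 (its y) x 50 high, walls and floor 5 mm, flat on the bench and free to slide (about 0.63 kg empty). Origin: centre of its underside. Its +x side is the far side and carries the pull lip. Inside, two ribs along its y (8 mm above the inner floor, at x = -5 and +25) cradle the roller so that it cannot roll.
- tray_lip: The tray's far lip, part of the tray: a 4 mm thick flange along the top of the far wall, 190 mm long (y), standing out 12 mm beyond the wall. Origin: middle of its inner top edge, on the outside of the far wall, 50 mm above the bench; the lip's outer edge is at its x = +12 mm. Axes as the tray's. Under and behind it is free space down to the bench.
- tray_near (a point): Middle of the lower edge of the tray's near side (tray x = -85 mm), at bench height; axes as the tray's.
- rack: Fixed paper-roll rack: a roll of brown paper 90 mm in diameter and 400 mm long (along its y) held between two upright steel ends (110 mm deep, 290 high, at its y = +-220 mm; feet 150 x 50 x 8 mm). Origin on the bench, below the middle of the roll.
- roll_axis (a point): Centre of the paper roll, 250 mm above the bench; the roll's underside is at 205 mm. It hangs roughly above the tray's far lip, so a gripper pointing straight down cannot get there: reach in tilted, body towards the robot.
- stop_strip: Fixed light-wood strip on the bench between robot and tray, 20 (x) x 400 (y) x 20 mm high. Origin: centre of its underside.
- stop_face (a point): Middle of the lower edge of the strip's far face (strip x = +10 mm), which the tray's near side must come up to; axis x points away from the strip, on the tray's side.
- roller: Loose ink roller (about 0.25 kg): black rubber barrel 44 mm in diameter, 96 long, on a steel spindle 10 mm in diameter, 160 long overall (32 mm stands out at either end). Origin: middle of its axis; its y runs along the spindle (x and z turn with it). At first it lies in the tray's cradle parallel to tray y, at tray x = +10, axis 31.4 mm above the bench.
- stand: Fixed roller stand: wooden base 100 (x) x 160 (y) x 10 mm, two aluminium cheeks 12 mm thick and 78 high at its y = +-62 (112 mm free between them). Each has a slot open at the top, 14 mm wide (x -7 to +7), bottom 43 mm above the bench: the parked roller's axis is 48 mm high at x = 0, parallel to stand y, either end in either cheek. Gates close the slot mouths. Origin: centre of the underside.
- gate_left (a joint): Spring gate of the cheek at stand y = +62: steel flap 19 x 10 x 3 mm across the slot mouth, hinged 75 mm high at stand x = +13, reaching to x = -6. 0 = shut (level); swings only downward, to 1.4 rad, and springs back (0.03 to 0.058 N m: 3 to 6 N push per gate). A spindle pressed down opens it; with the spindle at the slot bottom it snaps shut above. A roller just laid on the gates stays on top.
- gate_right (a joint): The same gate on the cheek at stand y = -62 mm.
- gate_left_hinge (a point): Hinge of the left gate (stand x = +13, y = +62, 75 mm high).
- gate_right_hinge (a point): Hinge of the right gate (stand x = +13, y = -62, 75 mm high).
- cup: Bystander: white cup, 72 mm across, 85 high; origin under its centre.
- tape: Bystander: grey tape roll lying flat, 96 mm across, 48 high; origin under its centre.
- jar: Bystander: closed white jar with red cap, 72 mm across, 100 high; origin under its centre.

How it is judged:
By the outcome, as a careful person would: the job done as asked, in the order asked, and still so for the second after the job is handed in, with the robot touching nothing.
It also fails if it takes over 61 s, if anything falls off the work surface, if the arm or the gripper's body presses on something with over 40 N, if the wrist force passes 120 N, or if a joint passes its speed limit or range.

## Working session

There is one attempt and no reset: what is moved stays moved. The work goes in short steps, each a Python script; the robot and the scene stay as the last script left them, time stands still between calls to the robot, and variables do not carry over. Pictures are saved under pics/ and viewed, and the job is handed in when it is done.

```bash
mkdir -p pics; ls; cat > h.py <<'E'
import numpy as np, cv2, json
from plant import bot
from scipy.spatial.transform import Rotation as R
def ray(name,uv,cal=None,T=None):
    c=bot.get_calibration(name)
    K=np.array([[c['fx'],0,c['cx']],[0,c['fy'],c['cy']],[0,0,1.]])
    p=cv2.undistortPoints(np.array([[uv]],float),K,np.array(c['distortion'],float)).ravel()
    d=np.array([p[0],-p[1],-1.])
    if name!='wrist':
        M=np.linalg.inv(np.array(c['view']))
    else:
        M=T@np.array(c['T_tool_cam'])
    return M[:3,3],M[:3,:3]@d
def atz(name,uv,z,T=None):
    o,d=ray(name,uv,T=T); return o+d*(z-o[2])/d[2]
def proj(name,P,T=None):
    c=bot.get_calibration(name)
    K=np.array([[c['fx'],0,c['cx']],[0,c['fy'],c['cy']],[0,0,1.]])
    V=np.array(c['view']) if name!='wrist' else np.linalg.inv(T@np.array(c['T_tool_cam']))
    P=np.atleast_2d(np.array(P,float)); q=P@V[:3,:3].T+V[:3,3]; q=q*[1,-1,-1]
    return cv2.projectPoints(q,np.zeros(3),np.zeros(3),K,np.array(c['distortion'],float))[0].reshape(-1,2)
def save(name,img,crop=None,s=1):
    if crop: img=img[crop[1]:crop[3],crop[0]:crop[2]]
    img=cv2.resize(img,None,fx=s,fy=s,interpolation=cv2.INTER_CUBIC)
    cv2.imwrite('pics/'+name+'.png',img[:,:,::-1])
def tcpT():
    s=bot.read_state(); T=np.eye(4); T[:3,3]=s['tcp_pos']; T[:3,:3]=R.from_quat(s['eef_rot']).as_matrix(); return T
E
python3 - <<'E'
from h import *
s=bot.read_state(); print(s)
for n in ['scene','top','wrist']:
    im=bot.camera(n); np.save('pics/'+n+'0.npy',im); save(n+'0',im)
    print(n,bot.get_calibration(n))
E
```

```text
pics
{'t': 0.0, 'joint_pos': array([ 1.46607876e+00,  3.59378868e-01,  1.10527435e-02, -3.37160728e-04,
       -1.22408792e+00, -2.88101831e-01]), 'qvel': array([ 0.00103839,  0.00027233, -0.00037207, -0.00098802, -0.00019205,
        0.00046695]), 'tau': array([ 6.78605484e-04, -5.82716274e+01,  2.93046534e+01,  6.99741036e+00,
        6.82981830e-03, -1.65499409e-04]), 'tcp_pos': array([258.22762584, 623.12528677, 225.62754608]), 'eef_rot': array([ 9.80762003e-01, -1.95205567e-01, -8.37747272e-05,  8.19975730e-04]), 'contact_force': array([ 0.65763482, -1.21251108, -0.43940723]), 'moment': array([0.07484048, 0.04300985, 0.03316593]), 'width': 87.66815113267643}
scene {'fx': 468.00579683171026, 'fy': 468.00579683171026, 'cx': 320.7986534382669, 'cy': 203.46514073320216, 'distortion': array([-0.0496436,  0.       ,  0.       ,  0.       ,  0.       ]), 'view': array([[ 6.27397402e-01,  7.78674598e-01,  6.19437749e-03,
        -3.05071980e+02],
       [-6.61335839e-01,  5.28621310e-01,  5.32160143e-01,
         2.67500037e+02],
       [ 4.11105106e-01, -3.37972455e-01,  8.46621055e-01
[... 513 characters left out ...]
 -3.61234006e-03,  9.91902204e-01,
        -1.29206020e+03],
       [ 0.00000000e+00,  0.00000000e+00,  0.00000000e+00,
         1.00000000e+00]])}
wrist {'fx': 346.48005407609185, 'fy': 346.48005407609185, 'cx': 316.2059014475539, 'cy': 201.7570362536991, 'distortion': array([-0.04465063,  0.        ,  0.        ,  0.        ,  0.        ]), 'T_tool_cam': array([[ 1.80437717e-05,  9.59178984e-01,  2.82799709e-01,
         7.72353499e+01],
       [ 9.99999911e-01,  1.02166830e-04, -4.10325903e-04,
        -4.38217063e-01],
       [-4.22468732e-04,  2.82799691e-01, -9.59178897e-01,
        -1.57826244e+02],
       [ 0.00000000e+00,  0.00000000e+00,  0.00000000e+00,
         1.00000000e+00]])}
```

View pics/scene0.png

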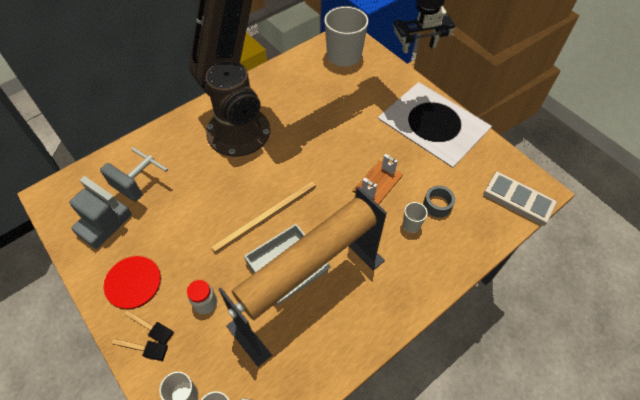

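View pics/top0.png

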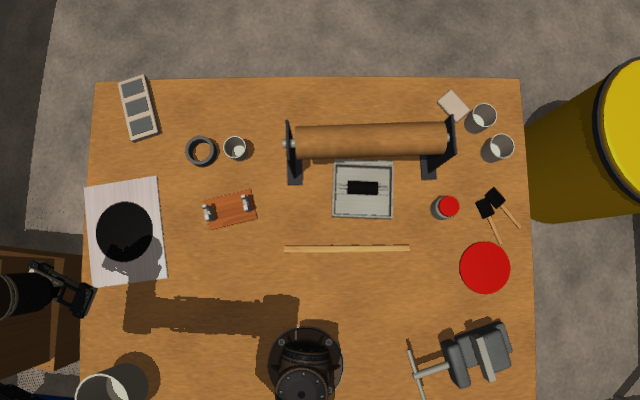

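View pics/wrist0.png

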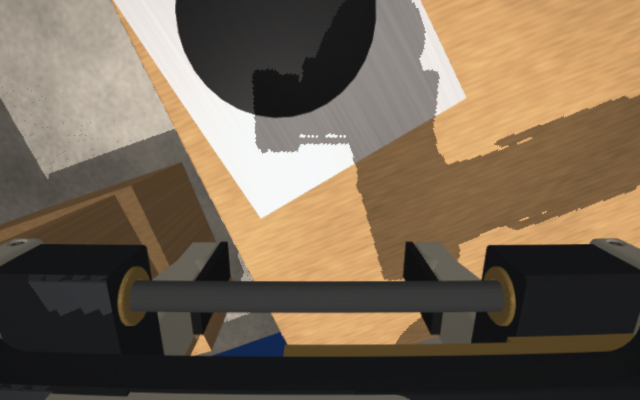

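```bash
python3 - <<'E'
from h import *
t=np.load('pics/top0.npy'); 
save('t1',t,(270,100,470,260),4); save('t2',t,(180,120,280,240),5)
s=np.load('pics/scene0.npy'); save('s1',s,(200,140,400,340),3);
E
```

```text
(no output)
```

View pics/t1.png

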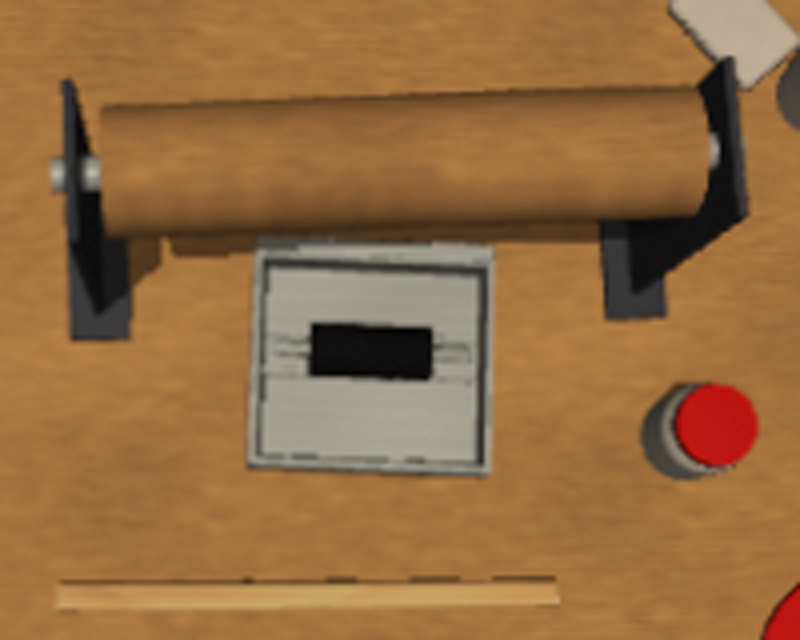

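View pics/t2.png

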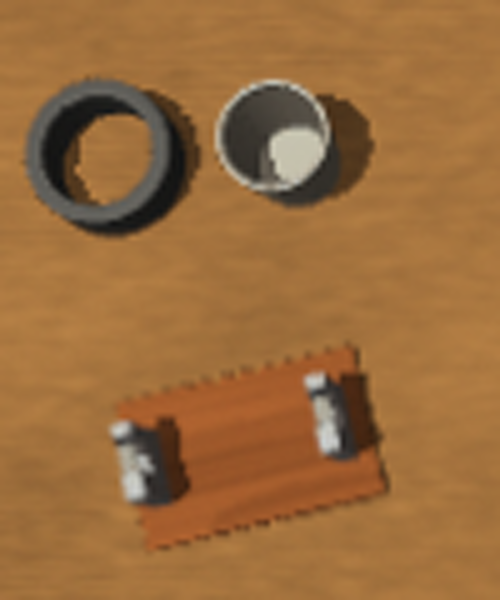

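View pics/s1.png

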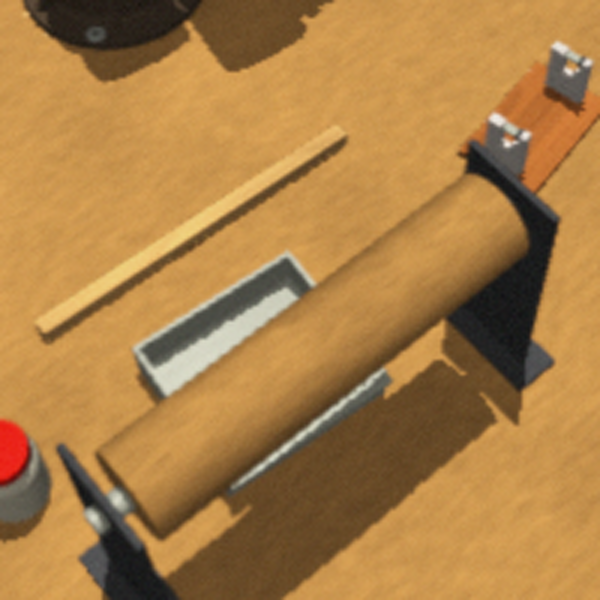

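```bash
python3 - <<'E'
from h import *
def u(x,y,s,ox,oy): return ((x+.5)/s-.5+ox,(y+.5)/s-.5+oy)
for n,x,y,z in [('trayNL',247,467,50),('trayNR',489,474,50),('lipL',258,238,50),('lipR',494,247,50),('stripFL',60,582,20),('stripFR',557,578,20),('stripNL',57,608,20),('stripNR',560,604,20),('rollL',75,173,250),('rollR',728,150,250),('roller',371,351,31.4),('rollerL',311,351,31.4),('rollerR',431,354,31.4),('jartop',716,425,100)]:
    print(n,atz('top',u(x,y,4,270,100),z).round(1))
for n,x,y,z in [('bL',115,403,10),('bR',352,345,10),('bRn',385,490,10),('bLn',148,548,10),('cheekLfar',121,424,78),('cheekLnear',134,498,78),('cheekRfar',315,378,78),('cheekRnear',328,452,78),('cup',273,135,85),('tape',98,150,48)]:
    print(n,atz('top',u(x,y,5,180,120),z).round(1))
# strip from scene crop s1 scale3 offset 200,140
for n,x,y,z in [('stripNR?',45,330,20),('stripFar end',345,135,20),('trayN1',135,350,50),('trayN2',290,253,50),('lipR',230,491,50),('lipL',388,380,50)]:
    print(n,atz('scene',u(x,y,3,200,140),z).round(1))
E
```

```text
trayNL [461.9 -86.3  50. ]
trayNR [ 455.7 -275.1   50. ]
lipL [643.6 -96.2  50. ]
lipR [ 636.1 -283.6   50. ]
stripFL [373.4  61.2  20. ]
stripFR [ 374.9 -332.8   20. ]
stripNL [352.9  63.5  20. ]
stripNR [ 354.4 -334.7   20. ]
rollL [645.1  33.6 250. ]
rollR [ 661.4 -411.4  250. ]
roller [ 555.6 -186.2   31.4]
rollerL [ 555.7 -138.3   31.4]
rollerR [ 553.1 -234.1   31.4]
jartop [ 488.2 -440.9  100. ]
bL [518.3 331.   10. ]
bR [555.9 176.1  10. ]
bRn [461.6 153.   10. ]
bLn [424.1 306.5  10. ]
cheekLfar [497.2 307.4  78. ]
cheekLnear [451.5 297.8  78. ]
cheekRfar [525.5 187.   78. ]
cheekRnear [479.7 178.   78. ]
cup [677.3 215.6  85. ]
tape [677.8 337.3  48. ]
stripNR? [ 372.9 -329.2   20. ]
stripFar end [375.3  62.8  20. ]
trayN1 [ 464.  -274.5   50. ]
trayN2 [472.  -86.6  50. ]
lipR [ 641.7 -286.9   50. ]
lipL [646.5 -98.4  50. ]
```

```bash
cat >> h.py <<'E'
def ori(yaw,th=0.):
    s,c=np.sin(th),np.cos(th)
    M=np.array([[-c,0,s],[0,1,0],[-s,0,-c]]) # cols x,y,z
    return R.from_matrix(R.from_euler('z',yaw).as_matrix()@M).as_quat()
E
python3 - <<'E'
from h import *
TR=np.array([543.5,-185.,0]); yaw=-.042
for th in (32,36,40):
    a=np.radians(th)
    for p in [(682,28),(650,79),(560,110),(570,28),(480,110)]:
        q=bot.solve_ik([p[0],-190,p[1]],ori(yaw,a)); print(th,p,None if q is None else np.round(q,2))
for yw in (0,np.pi/2,-np.pi/2): print(bot.solve_ik([469,-185,14],ori(yw)))
for yw in (.24,.24+np.pi): print(bot.solve_ik([490,242,30],ori(yw)))
print(bot.read_state()['t'])
E
```

```text
32 (682, 28) None
32 (650, 79) None
32 (560, 110) None
32 (570, 28) None
32 (480, 110) None
36 (682, 28) None
36 (650, 79) None
36 (560, 110) None
36 (570, 28) [-0.09  0.29 -0.61 -0.69 -0.05 -0.83]
36 (480, 110) None
40 (682, 28) [-0.09  0.41 -0.43 -0.74 -0.04 -0.79]
40 (650, 79) None
40 (560, 110) None
40 (570, 28) [-0.29  0.29 -0.52 -1.14 -0.17 -0.24]
40 (480, 110) None
[ 0.01454115  0.32997109 -0.61560852  0.         -0.62521672 -1.58533748]
[ 0.01454115  0.32997109 -0.61560852  0.         -0.62521672 -0.01454115]
None
[ 8.17333391e-01  3.60270995e-01 -5.07704888e-01 -4.44089210e-16
 -7.02820444e-01 -2.14812972e+00]
[ 8.17333391e-01  3.60270995e-01 -5.07704888e-01  4.44089210e-16
 -7.02820444e-01  9.93462936e-01]
0.15
```

```bash
python3 - <<'E'
from h import *
for base in (0,np.pi):
  for th in (0,10,20,25,30,35,40,45,50,60):
    a=np.radians(th)*(1 if base==0 else -1)
    for p in [(682,28),(650,79),(570,28)]:
        q=bot.solve_ik([p[0],-190,p[1]],ori(-.042+base,a)); print(base>0,th,p,None if q is None else np.round(q,2))
print(bot.read_state()['t'])
E
```

```text
False 0 (682, 28) [ 0.    0.57 -0.12  0.   -0.87 -1.62]
False 0 (650, 79) [ 0.    0.48 -0.16  0.   -0.93 -1.62]
False 0 (570, 28) [ 0.    0.43 -0.39  0.   -0.75 -1.62]
False 10 (682, 28) [ 0.01  0.5  -0.29  0.02 -0.61 -1.63]
False 10 (650, 79) [ 0.01  0.4  -0.32  0.01 -0.68 -1.63]
False 10 (570, 28) [ 0.01  0.36 -0.54  0.02 -0.49 -1.64]
False 20 (682, 28) [ 0.01  0.44 -0.47  0.06 -0.31 -1.68]
False 20 (650, 79) [ 0.01  0.33 -0.49  0.05 -0.4  -1.67]
False 20 (570, 28) [ 0.01  0.31 -0.72  0.1  -0.19 -1.72]
False 25 (682, 28) [ 0.01  0.42 -0.6   0.19 -0.12 -1.81]
False 25 (650, 79) [ 0.02  0.31 -0.59  0.1  -0.24 -1.72]
False 25 (570, 28) None
False 30 (682, 28) None
False 30 (650, 79) None
False 30 (570, 28) None
False 35 (682, 28) None
False 35 (650, 79) None
False 35 (570, 28) [-0.05  0.3  -0.66 -0.56 -0.01 -1.01]
False 40 (682, 28) [-0.09  0.41 -0.43 -0.74 -0.04 -0.79]
False 40 (650, 79) None
False 40 (570, 28) [-0.29  0.29 -0.52 -1.14 -0.17 -0.24]
False 45 (682, 28) [-0.31  0.41 -0.35 -1.34 -0.19 -0.04]
False 45 (650, 79) [-0.2   0.29 -0.44 -1.02 -0.13 -0.45]
False 45 (570, 28) [-0.
[... 1093 characters left out ...]
, 28) None
True 35 (650, 79) None
True 35 (570, 28) [-0.05  0.3  -0.66 -0.56 -0.01  2.14]
True 40 (682, 28) [-0.09  0.41 -0.43 -0.74 -0.04  2.35]
True 40 (650, 79) None
True 40 (570, 28) [-0.29  0.29 -0.52 -1.14 -0.17  2.9 ]
True 45 (682, 28) None
True 45 (650, 79) [-0.2   0.29 -0.44 -1.02 -0.13  2.69]
True 45 (570, 28) [-0.53  0.32 -0.53 -1.57 -0.34 -2.78]
True 50 (682, 28) [-0.52  0.45 -0.4  -1.79 -0.37 -2.59]
True 50 (650, 79) [-0.44  0.31 -0.42 -1.52 -0.3  -2.93]
True 50 (570, 28) [-0.72  0.38 -0.6  -1.84 -0.52 -2.36]
True 60 (682, 28) [-0.74  0.58 -0.56 -2.18 -0.75 -1.98]
True 60 (650, 79) [-0.74  0.42 -0.57 -2.04 -0.67 -2.18]
True 60 (570, 28) [-0.94  0.56 -0.73 -2.08 -0.89 -1.85]
0.15
```

```bash
python3 - <<'E'
from h import *
for th in (45,48):
  a=np.radians(th)
  for p in [(683,32),(633,81.5),(591,124),(560,155),(540,175),(500,140),(587,32),(577,32),(600,32),(540,90)]:
    q=bot.solve_ik([p[0],-190,p[1]],ori(-.042 if p[0]>600 else 0,a)); print(th,p,None if q is None else np.round(q,2))
print(np.round(bot.solve_ik([430,-180,220],ori(0)),2))
E
```

```text
45 (683, 32) [-0.29  0.41 -0.35 -1.31 -0.18 -0.09]
45 (633, 81.5) [-0.22  0.26 -0.46 -1.04 -0.14 -0.41]
45 (591, 124) [-0.19  0.14 -0.54 -0.85 -0.18 -0.59]
45 (560, 155) [-0.11  0.04 -0.64 -0.62 -0.14 -0.87]
45 (540, 175) [-0.05 -0.04 -0.74 -0.4  -0.09 -1.13]
45 (500, 140) [-0.25 -0.02 -0.67 -0.84 -0.23 -0.57]
45 (587, 32) [-0.49  0.33 -0.49 -1.49 -0.34  0.27]
45 (577, 32) [-0.51  0.32 -0.51 -1.5  -0.35  0.3 ]
45 (600, 32) [-0.47  0.34 -0.47 -1.47 -0.33  0.23]
45 (540, 90) [-0.39  0.15 -0.56 -1.18 -0.29 -0.13]
48 (683, 32) [-0.43  0.42 -0.36 -1.61 -0.29  0.3 ]
48 (633, 81.5) [-0.37  0.27 -0.43 -1.36 -0.24  0.  ]
48 (591, 124) [-0.32  0.15 -0.5  -1.13 -0.26 -0.24]
48 (560, 155) [-0.25  0.04 -0.57 -0.94 -0.23 -0.48]
48 (540, 175) [-0.2  -0.03 -0.62 -0.79 -0.21 -0.66]
48 (500, 140) [-0.41 -0.   -0.62 -1.1  -0.34 -0.22]
48 (587, 32) [-0.6   0.35 -0.52 -1.66 -0.44  0.54]
48 (577, 32) [-0.62  0.35 -0.54 -1.67 -0.45  0.56]
48 (600, 32) [-0.58  0.36 -0.5  -1.66 -0.42  0.51]
48 (540, 90) [-0.52  0.17 -0.56 -1.38 -0.39  0.16]
[ 0.03  0.01 -0.44  0.   -1.12 -1.6 ]
```

```bash
python3 - <<'E'
from h import *
a=np.pi/4; q=ori(-.042,a)
bot.move_ptp([430,-180,220],ori(0)); print(bot.read_state()['t'])
bot.move_ptp([560,-187,155],q); s=bot.read_state(); print(s['t'],s['tcp_pos'],s['contact_force'])
bot.line_to([634,-189.5,81.5],200); s=bot.read_state(); print(s['t'],s['tcp_pos'],s['contact_force'])
save('s2',bot.camera('scene'),(180,100,400,340),2.5); save('t3',bot.camera('top'),(270,100,470,260),4)
E
```

```text
3.0417Traceback (most recent call last):
  File "<stdin>", line 4, in <module>
plant.Unreachable: the arm cannot take that pose within its joint ranges
```

```bash
python3 - <<'E'
from h import *
a=np.pi/4; q=ori(-.042,a)
bot.move_joints([-0.25,-.02,-.67,-.84,-.23,-.57]); s=bot.read_state(); print(s['t'],s['tcp_pos'])
for p in [(560,-187,155),(591,-187,124),(634,-189.5,81.5),(683,-191,32),(600,-191,32)]:
    x=bot.solve_ik(p,q); print(p,None if x is None else x.round(2))
E
```

```text
4.0083 [ 497.34214543 -192.46704227  138.03223044]
(560, -187, 155) None
(591, -187, 124) [-0.07  0.13 -0.62 -0.66 -0.04 -0.89]
(634, -189.5, 81.5) [-0.21  0.27 -0.46 -1.04 -0.14 -0.41]
(683, -191, 32) [-0.3   0.41 -0.35 -1.3  -0.19 -0.09]
(600, -191, 32) [-0.46  0.33 -0.48 -1.5  -0.29  0.24]
```

```bash
python3 - <<'E'
from h import *
a=np.pi/4; q=ori(-.042,a)
bot.move_ptp([634,-189.5,81.5],q); s=bot.read_state(); print(s['t'],s['tcp_pos'],s['contact_force'],R.from_quat(s['eef_rot']).as_matrix().round(3))
save('s2',bot.camera('scene'),(180,100,400,340),2.5); save('t3',bot.camera('top'),(270,100,470,260),4)
E
```

```text
4.65 [ 634.56226919 -188.71790397   80.54021921] [-0.2844966  -0.4154722   0.17140018] [[-0.708  0.04   0.705]
 [ 0.029  0.999 -0.028]
 [-0.706  0.001 -0.708]]
```

View pics/s2.png

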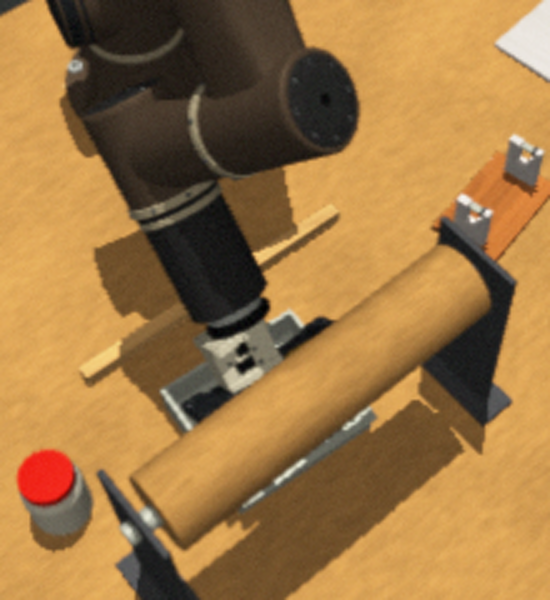

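View pics/t3.png

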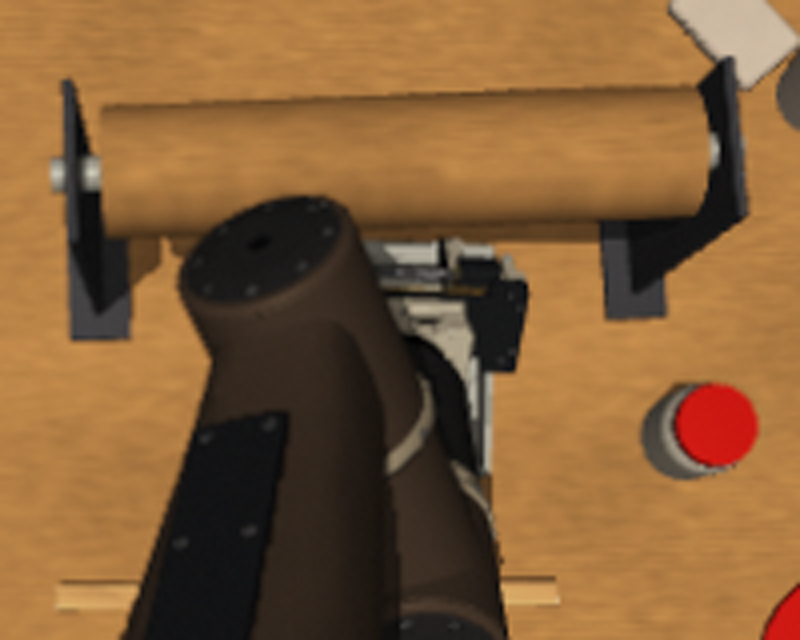

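```bash
python3 - <<'E'
from h import *
o1,d1=ray('scene',(180+323/2.5,100+100/2.5)); o2,d2=ray('top',(270+262/4,100+242/4))
A=np.stack([d1,-d2],1); k=np.linalg.lstsq(A,o2-o1,rcond=None)[0]; print(o1+d1*k[0],o2+d2*k[1])
E
```

```text
[540.79514979 -81.03249622 514.06361863] [539.30553969 -83.46158126 513.83245087]
```

```bash
python3 - <<'E'
from h import *
a=np.pi/4; q=ori(-.042,a)
bot.line_to([683,-191,32],120,ori=q); s=bot.read_state(); print(s['t'],s['tcp_pos'],s['contact_force'])
save('s3',bot.camera('scene'),(230,180,380,300),5)
for x in (678,674,670):
    bot.line_to([x,-191,32],60,ori=q); s=bot.read_state(); print(s['t'],s['tcp_pos'],s['contact_force'])
E
```

```text
5.4833 [ 682.56936751 -191.23473258   32.79569193] [-0.79585751  0.07014534  0.95841131]
5.7833 [ 677.8885649  -191.01783662   32.9596594 ] [ 0.10034459  0.45133014 -0.01016564]
6.0333 [ 674.70669417 -190.98002878   32.99890764] [1.17585175 0.56535962 4.15245087]
6.2833 [ 670.99242435 -191.11167627   33.08423899] [1.85131752 1.10672583 5.78879103]
```

View pics/s3.png

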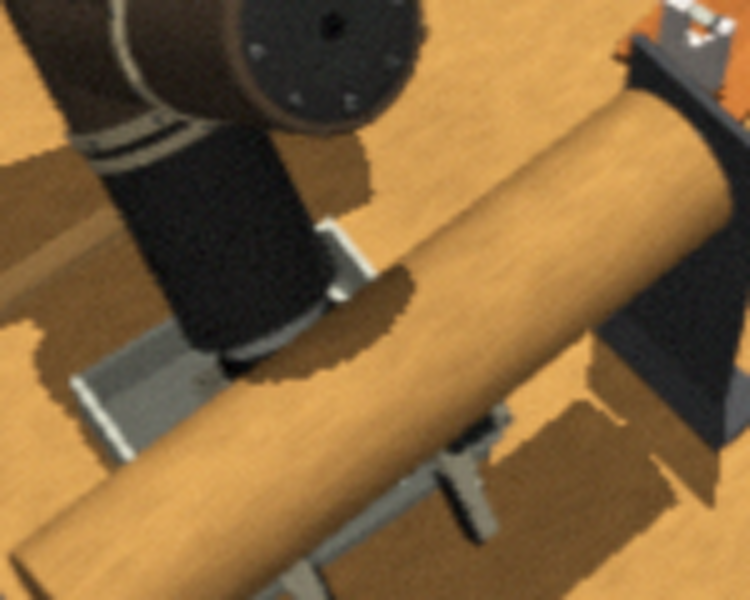

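```bash
python3 - <<'E'
from h import *
a=np.pi/4; q=ori(0.0,a)
for x in (640,615,597):
    bot.line_to([x,-191,32],60,ori=q); s=bot.read_state(); print(s['t'],s['tcp_pos'],s['contact_force'],s['moment'])
save('t4',bot.camera('top'),(270,100,470,260),4)
save('s4',bot.camera('scene'),(200,140,400,340),3)
E
```

```text
6.9333 [ 640.73844945 -191.22775545   32.9256853 ] [0.88793228 0.61073725 7.94350837] [0.29328886 0.07862926 0.08690153]
7.5 [ 615.66321949 -191.21796405   32.86512596] [1.33243941 1.39826    8.77301815] [0.19007122 0.12310977 0.09520931]
7.95 [ 597.59901486 -191.0483184    32.81256517] [1.74969701 0.50509009 7.8049577 ] [0.18746385 0.06661079 0.18825011]
```

View pics/t4.png

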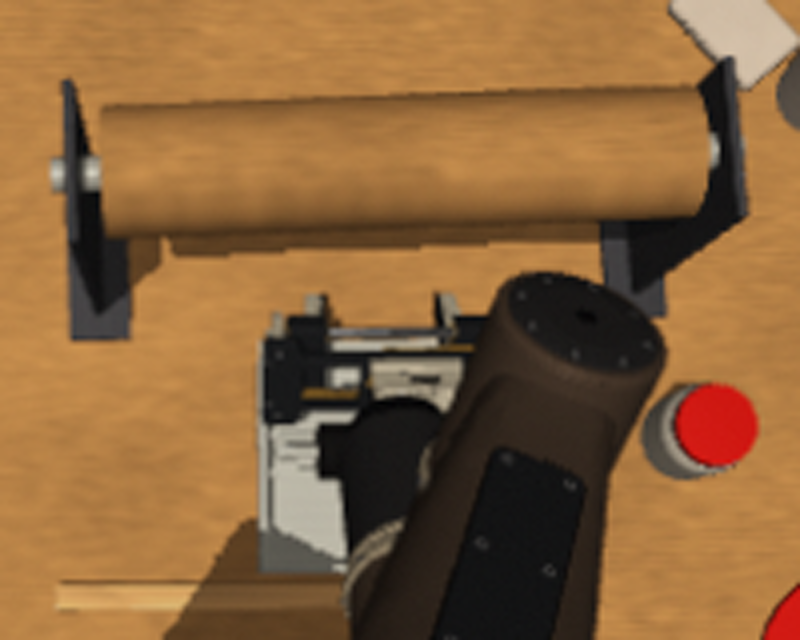

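View pics/s4.png

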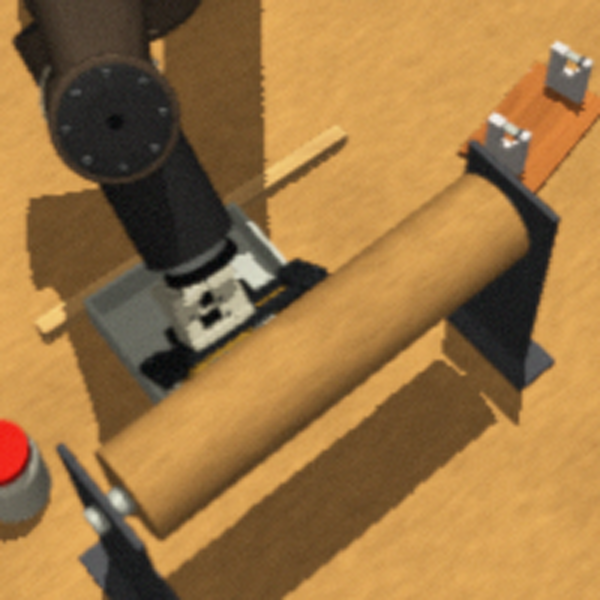

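```bash
python3 - <<'E'
from h import *
a=np.pi/4; q=ori(0.003,a)
x=597; f0=None
while x>575:
    x-=1.0 if x<592 else 2.0
    bot.line_to([x,-191,32],40,ori=q); s=bot.read_state(); f=s['contact_force']; print(round(s['t'],2),x,s['tcp_pos'].round(1),f.round(1),s['moment'].round(2))
    if f[0]>12: break
save('t5',bot.camera('top'),(270,100,470,260),4)
E
```

```text
8.3 595.0 [ 596.  -191.    32.8] [3.5 1.1 7.2] [ 0.3  -0.27  0.12]
8.55 593.0 [ 594.1 -191.1   32.9] [3.8 1.1 5.4] [ 0.16 -0.26  0.12]
8.8 591.0 [ 592.2 -191.1   32.9] [5. 0. 5.] [ 0.18 -0.32  0.09]
9.05 590.0 [ 591.3 -191.2   32.9] [ 4.6 -0.1  6.1] [ 0.09 -0.32  0.08]
9.3 589.0 [ 590.3 -191.2   32.9] [6.2 0.7 5.9] [ 0.06 -0.36  0.07]
9.55 588.0 [ 589.3 -191.2   32.9] [6.1 0.6 4.8] [ 0.14 -0.29  0.03]
9.8 587.0 [ 588.9 -191.4   33.2] [8.2 0.1 2.8] [ 0.12 -0.67 -0.08]
10.05 586.0 [ 588.6 -191.4   33.6] [11.1  0.5  3.2] [ 0.12 -1.23 -0.03]
10.3 585.0 [ 588.1 -191.4   33.9] [13.9  0.6  3. ] [ 0.11 -1.65 -0.09]
```

View pics/t5.png

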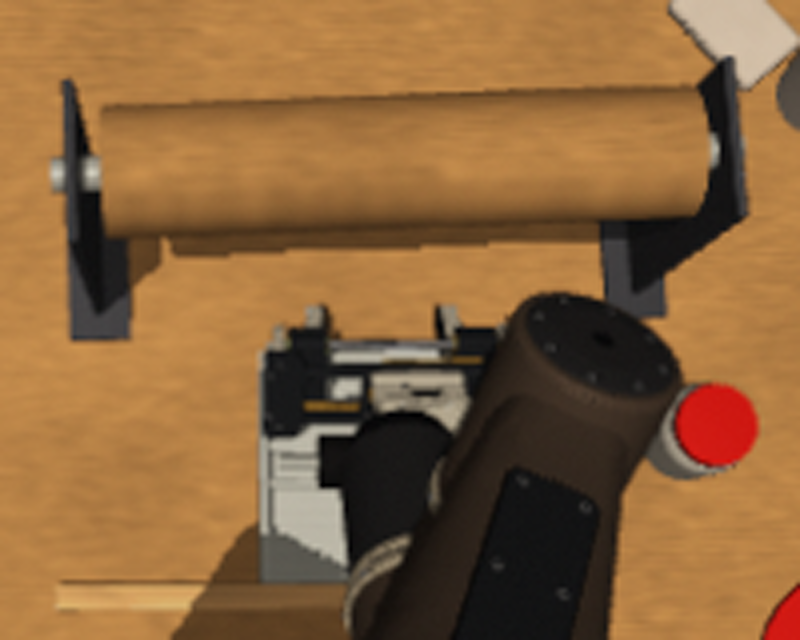

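```bash
python3 - <<'E'
from h import *
a=np.pi/4; q=ori(0.003,a)
bot.line_to([583,-191,32],40,ori=q); s=bot.read_state(); print(s['t'],s['tcp_pos'],s['contact_force'],s['moment'])
bot.line_to([603,-191,31],100,ori=q); s=bot.read_state(); print(s['t'],s['tcp_pos'],s['contact_force'])
bot.line_to([545,-191,92],200,ori=q)
bot.line_to([500,-191,140],250,ori=q); s=bot.read_state(); print(s['t'],s['tcp_pos'],s['contact_force'],s['joint_pos'].round(2))
qq=ori(np.pi/2); print(bot.solve_ik([469,-188,150],qq))
bot.move_ptp([469,-188,150],qq); s=bot.read_state(); print(s['t'],s['tcp_pos'],s['contact_force'],s['joint_pos'].round(2))
T=tcpT(); np.save('T6.npy',T); im=bot.camera('wrist'); save('w6',im); np.save('pics/w6.npy',im)
save('t6',bot.camera('top'),(270,100,470,260),4)
E
```

```text
10.6 [ 587.25827527 -191.52891635   34.79351121] [16.44429511  0.87572836  4.20908137] [ 0.2938994  -2.59151571  0.08888309]
10.95 [ 601.90233807 -190.26588724   29.78455066] [-0.13403883  0.65006077  1.0678402 ]
12.0333 [ 500.27093478 -190.44125479  139.12161901] [ 0.45952172 -0.77590338 -0.20517289] [-0.26 -0.02 -0.66 -0.86 -0.25 -0.54]
[ 0.00811564  0.14632292 -0.4645955   0.         -0.9598779  -0.00811564]
12.8667 [ 468.27266472 -187.21939866  147.82994832] [-1.29015969 -0.37370054 -0.61248329] [ 0.01  0.15 -0.47 -0.   -0.96 -0.01]
```

View pics/w6.png

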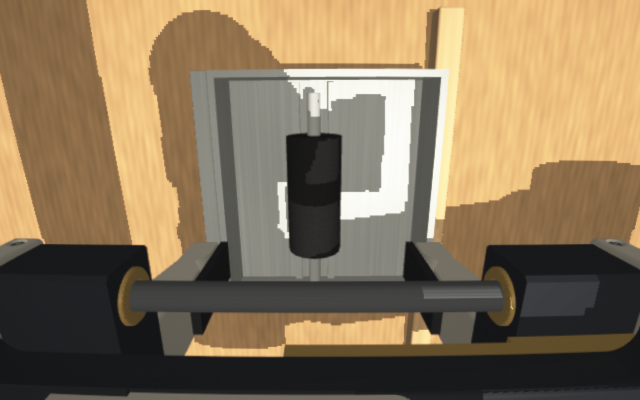

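View pics/t6.png

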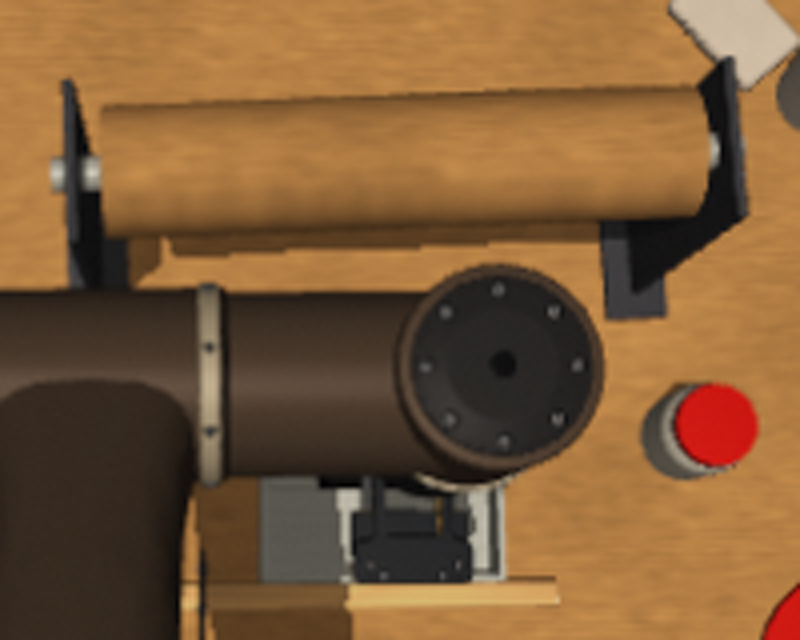

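```bash
python3 - <<'E'
from h import *
T=np.load('T6.npy')
for n,uv,z in [('spindle end',(314.5,94),31.4),('barrel farend',(314,134.5),31.4),('barrel near bottom',(314,256),31.4),('tray R near corner top',(447,70),50),('lip outer',(190,72),50),('trayNearEdgeLow',(431,237),50),('lip low',(214,237),50),('strip top near',(463,10),20),('strip top far',(437,10),20),('strip top far2',(435,215),20)]:
    print(n,atz('wrist',uv,z,T).round(1))
E
```

```text
spindle end [ 469.9 -267.7   31.4]
barrel farend [ 470.4 -237.3   31.4]
barrel near bottom [ 471.  -133.3   31.4]
tray R near corner top [ 377.1 -283.8   50. ]
lip outer [ 556.8 -283.    50. ]
trayNearEdgeLow [ 377.4 -158.2   50. ]
lip low [ 550.4 -159.    50. ]
strip top near [ 357.9 -329.2   20. ]
strip top far [ 377.7 -328.9   20. ]
strip top far2 [ 365.  -166.5   20. ]
```

```bash
python3 - <<'E'
from h import *
q=ori(np.pi/2)
bot.move_gripper(64); 
bot.line_to([470,-188,60],200,ori=q)
bot.line_to([470,-188,15.5],80,ori=q); bot.pause(0.1); s=bot.read_state(); print(s['t'],s['tcp_pos'],s['contact_force'])
bot.move_gripper(40,45); s=bot.read_state(); print(s['t'],s['width'],s['tcp_pos'],s['contact_force'])
save('s7',bot.camera('scene'),(200,140,400,340),3)
bot.line_to([470,-188,45],80,ori=q); s=bot.read_state(); print(s['t'],s['width'],s['tcp_pos'],s['contact_force'])
bot.line_to([470,-188,150],200,ori=q); s=bot.read_state(); print(s['t'],s['width'],s['tcp_pos'],s['contact_force'])
save('w7',bot.camera('wrist'))
save('s8',bot.camera('scene'),(200,140,400,340),3)
for yw in (.24,.24+np.pi,.24+np.pi/2,.24-np.pi/2): print(yw,bot.solve_ik([490,242,120],ori(yw)))
E
```

```text
15.025 [ 470.51401042 -188.04838264   16.10050235] [-0.40443096 -0.2340782   0.60772886]
15.525 43.16112114697976 [ 470.01900401 -188.00150819   15.64438094] [-0.25626904  0.31810934  3.42007198]
16.0917 42.849917530012654 [ 469.87237843 -187.90458082   44.92521025] [-0.67681739  0.25572739 -2.85580785]
16.7667 43.29411346577372 [ 469.06320569 -187.76280393  148.7175461 ] [-0.55769752  0.03673624 -2.64165906]
0.24 [ 0.81733339  0.24456264 -0.41602838  0.         -0.91020531 -2.14812972]
3.3815926535897933 [ 0.81733339  0.24456264 -0.41602838  0.         -0.91020531  0.99346294]
1.8107963267948965 [ 0.81733339  0.24456264 -0.41602838  0.         -0.91020531 -0.57733339]
-1.3307963267948966 [ 0.81733339  0.24456264 -0.41602838  0.         -0.91020531  2.56425926]
```

View pics/w7.png

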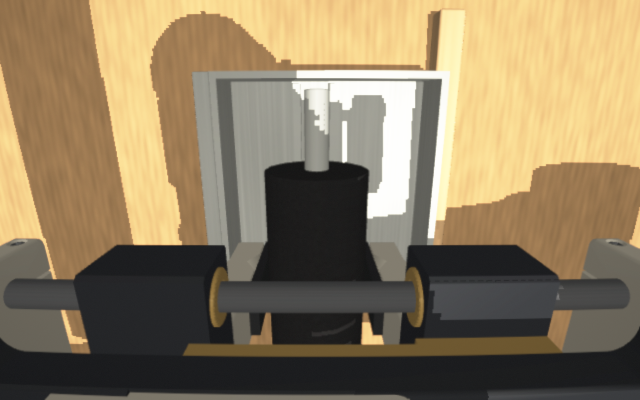

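View pics/s8.png

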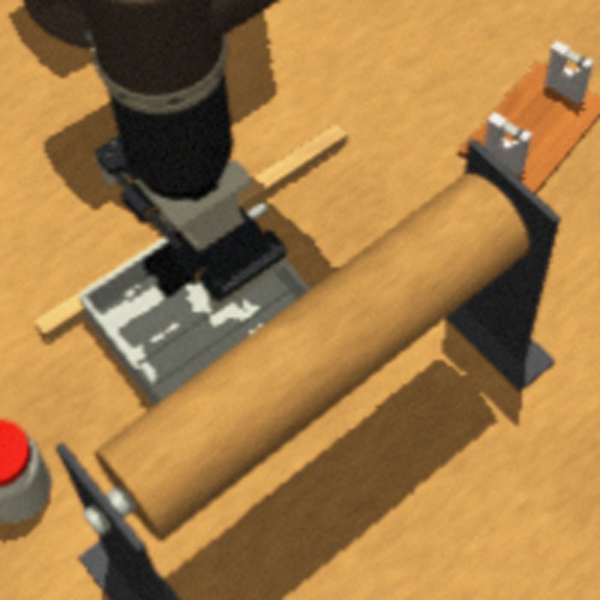

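```bash
python3 - <<'E'
from h import *
yw=.241; q0=ori(np.pi/2); q=ori(np.pi/2+yw)
print(bot.solve_ik([430,30,190],q0)); print(bot.solve_ik([454,388,190],q))
bot.line_to([430,-160,180],250,ori=q0)
bot.move_ptp([430,30,190],q0); s=bot.read_state(); print(s['t'],s['tcp_pos'])
bot.move_ptp([454,388,190],q); bot.pause(.15); s=bot.read_state(); print(s['t'],s['tcp_pos'],s['contact_force'],s['width'])
T=tcpT(); np.save('T9.npy',T); im=bot.camera('wrist'); save('w9',im); np.save('pics/w9.npy',im)
im=bot.camera('top'); np.save('pics/top9.npy',im); save('t9',im,(260,100,460,260),4)
E
```

```text
[ 0.53078963 -0.02536245 -0.54987187  0.         -1.0462869  -0.53078963]
[ 1.0341274   0.2580291  -0.21799183  0.         -1.09477539 -0.7931274 ]
18.0333 [429.95582302  30.15191222 189.17515867]
19.5333 [454.47263992 386.78764456 190.46380372] [-0.17070899 -0.71993107 -2.34617476] 42.862404090626065
```

View pics/w9.png

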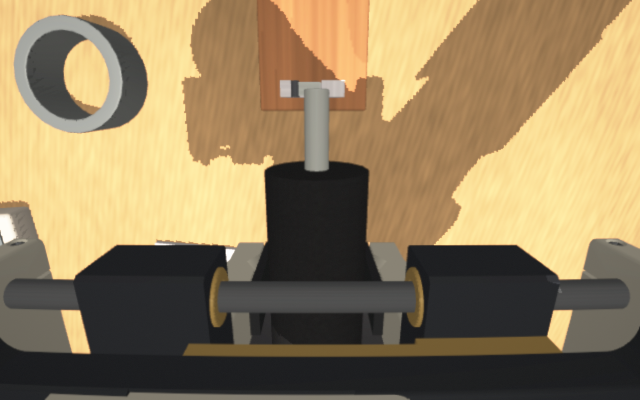

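View pics/t9.png

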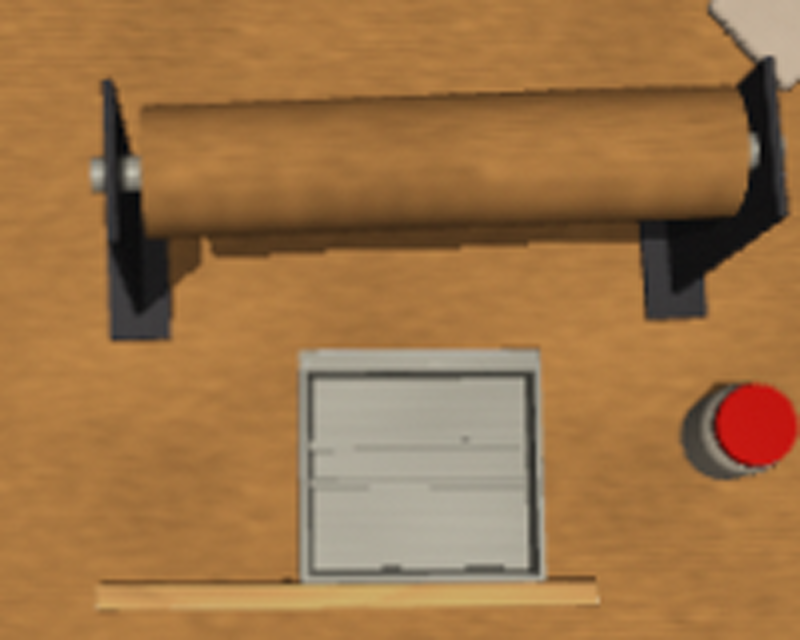

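```bash
python3 - <<'E'
from h import *
q=ori(np.pi/2+.241)
bot.move_ptp([431,482,170],q); bot.pause(.2); s=bot.read_state(); print(s['t'],s['tcp_pos'])
T=tcpT(); np.save('T10.npy',T); im=bot.camera('wrist'); save('w10',im,(220,0,420,150),4); np.save('pics/w10.npy',im)
E
```

```text
20.3167 [431.42978185 481.2859384  170.54095438]
```

View pics/w10.png

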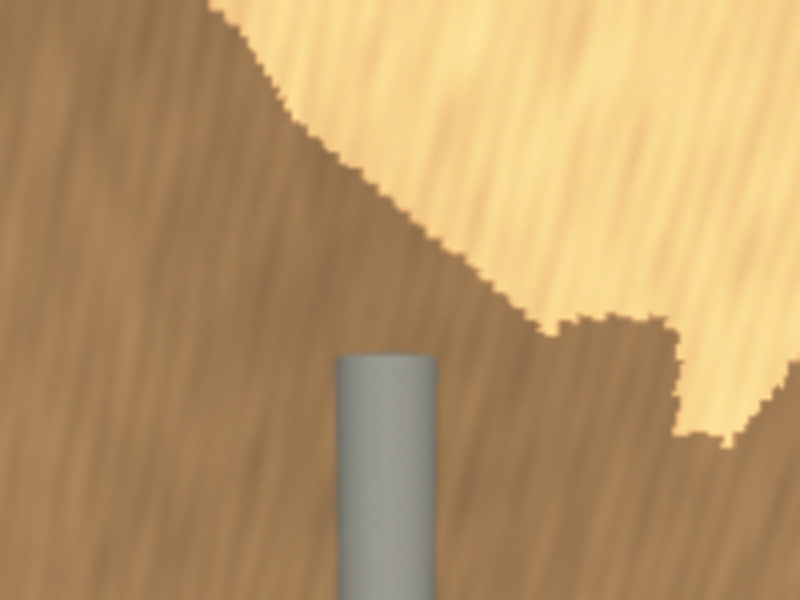

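```bash
python3 - <<'E'
from h import *
q=ori(np.pi/2+.241); yd=np.array([-np.sin(.241),np.cos(.241)]); C=np.array([489.3,242])
for d in (80,110,140):
  for z in (190,260,320):
    T=np.eye(4);T[:3,:3]=R.from_quat(q).as_matrix();T[:3,3]=[*(C+yd*d),z]
    print(d,z,T[:3,3].round(0),proj('wrist',[[*(C+yd*y),h] for y in (62,-62) for h in (78,)],T).round(0).tolist(), bot.solve_ik(T[:3,3],q) is not None)
E
```

```text
80 190 [470. 320. 190.] [[317.0, 177.0], [317.0, 4.0]] True
80 260 [470. 320. 260.] [[317.0, 161.0], [317.0, 25.0]] True
80 320 [470. 320. 320.] [[317.0, 153.0], [317.0, 37.0]] True
110 190 [463. 349. 190.] [[317.0, 138.0], [317.0, -43.0]] True
110 260 [463. 349. 260.] [[317.0, 131.0], [317.0, -12.0]] True
110 320 [463. 349. 320.] [[317.0, 126.0], [317.0, 6.0]] True
140 190 [456. 378. 190.] [[317.0, 98.0], [317.0, -93.0]] True
140 260 [456. 378. 260.] [[317.0, 99.0], [317.0, -50.0]] True
140 320 [456. 378. 320.] [[317.0, 99.0], [317.0, -26.0]] True
```

```bash
python3 - <<'E'
from h import *
q=ori(np.pi/2+.241); yd=np.array([-np.sin(.241),np.cos(.241)]); C=np.array([489.3,242])
p=C+yd*84
bot.move_ptp([*p,250],q); bot.pause(.25); s=bot.read_state(); print(s['t'],s['tcp_pos'])
T=tcpT(); np.save('T11.npy',T); im=bot.camera('wrist'); save('w11',im,(220,0,420,190),4); np.save('pics/w11.npy',im)
E
```

```text
21.375 [468.95330098 324.07540115 249.25196983]
```

View pics/w11.png

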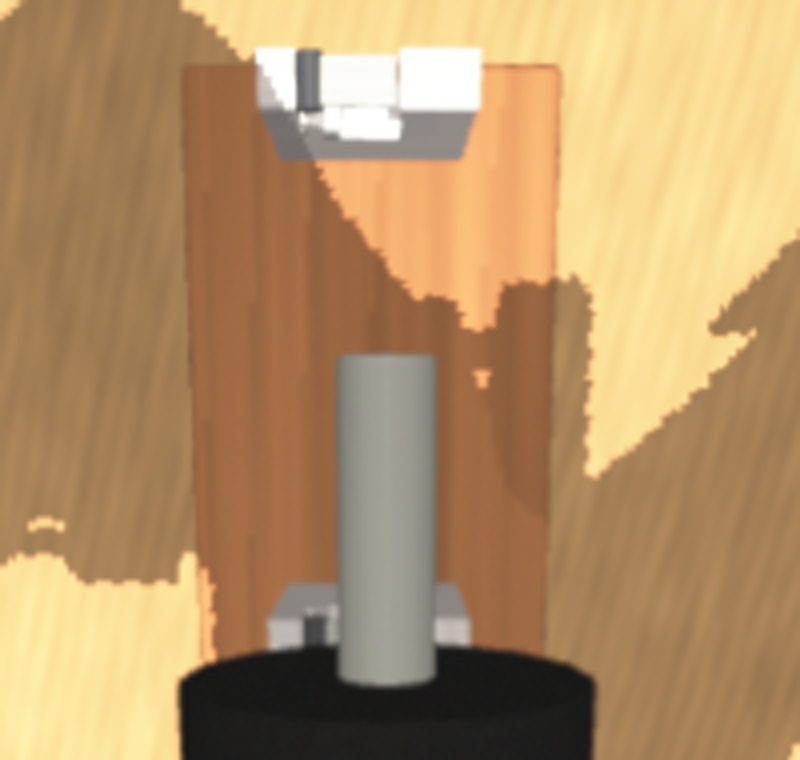

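```bash
python3 - <<'E'
from h import *
T=np.load('T11.npy')
def u(x,y,s=4,ox=220,oy=0): return ((x+.5)/s-.5+ox,(y+.5)/s-.5+oy)
P={}
for n,x,y,z in [('Rmid',368,78,78),('Lmid_inner(y=56)',369,619,78),('RcornerFar',256,50,78),('RcornerNear',480,50,78),('RinF',259,107,78),('RinN',479,107,78),('LinF',271,619,78),('LinN',468,619,78),('baseRfar',181,66,10),('baseRnear',560,66,10),('baseLf',205,600,10),('baseLn',547,600,10)]:
    w=atz('wrist',u(x,y),z,T); t=np.linalg.inv(T)@np.r_[w,1]; P[n]=w; print(n,w.round(1),t[:3].round(1))
print('tool rot',R.from_matrix(T[:3,:3]).as_matrix().round(3))
# roller model projection
print(proj('wrist',[(T@[80,0,-16,1])[:3],(T@[48,0,-16,1])[:3]],T), u(387,355),u(388,680))
E
```

```text
Rmid [508.1 184.6  78. ] [144.7  -4.8 171.4]
Lmid_inner(y=56) [480.  299.2  78. ] [ 26.7  -5.  171.3]
RcornerFar [532.9 184.9  78. ] [150.3 -29.  171.3]
RcornerNear [486.  173.3  78. ] [150.3  19.4 171.4]
RinF [529.8 195.9  78. ] [138.9 -28.6 171.3]
RinN [483.3 184.5  78. ] [138.9  19.3 171.4]
LinF [502.7 304.7  78. ] [ 26.7 -28.3 171.2]
LinN [457.1 293.5  78. ] [ 26.7  18.6 171.3]
baseRfar [560.4 179.8  10. ] [161.8 -54.5 239.3]
baseRnear [464.3 156.1  10. ] [161.7  44.5 239.4]
baseLf [525.3 315.2  10. ] [ 21.9 -52.8 239.2]
baseLn [430.1 291.8  10. ] [ 21.9  45.2 239.3]
tool rot [[ 0.239 -0.971 -0.001]
 [-0.971 -0.239 -0.001]
 [ 0.001  0.001 -1.   ]]
[[318.12332623  91.19403751]
 [318.00920515 171.4471927 ]] (316.375, 88.375) (316.625, 169.625)
```

```bash
python3 - <<'E'
from h import *
q=ori(np.pi/2+.241); T=np.load('T11.npy')
p=(T@[82.5,-4.0,0,1])[:3]; print(p)
bot.move_ptp([p[0],p[1],130],q)
bot.line_to([p[0],p[1],84],100,ori=q); bot.pause(.2); s=bot.read_state(); print(s['t'],s['tcp_pos'],s['contact_force'])
T=tcpT(); np.save('T12.npy',T); im=bot.camera('wrist'); save('w12',im,(220,40,420,190),4); np.save('pics/w12.npy',im)
im=bot.camera('scene'); np.save('pics/sc12.npy',im); save('s12',im,(340,130,440,220),7)
print(s['tcp_pos'][:2]-p[:2])
E
```

```text
[492.59381019 244.93392847 249.31218363]
22.8667 [492.98304494 245.41077894  84.82718085] [ 0.41028874 -0.35365843 -3.10039639]
[0.38923475 0.47685047]
```

View pics/w12.png

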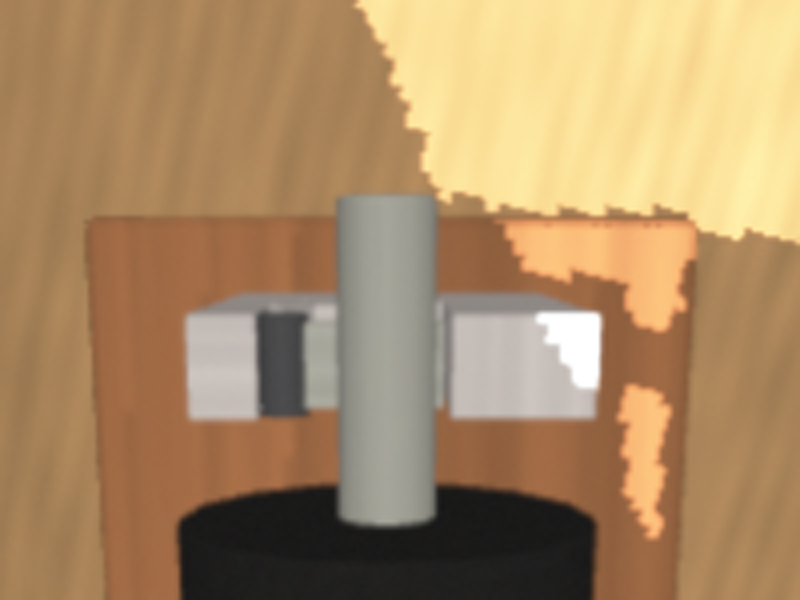

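View pics/s12.png

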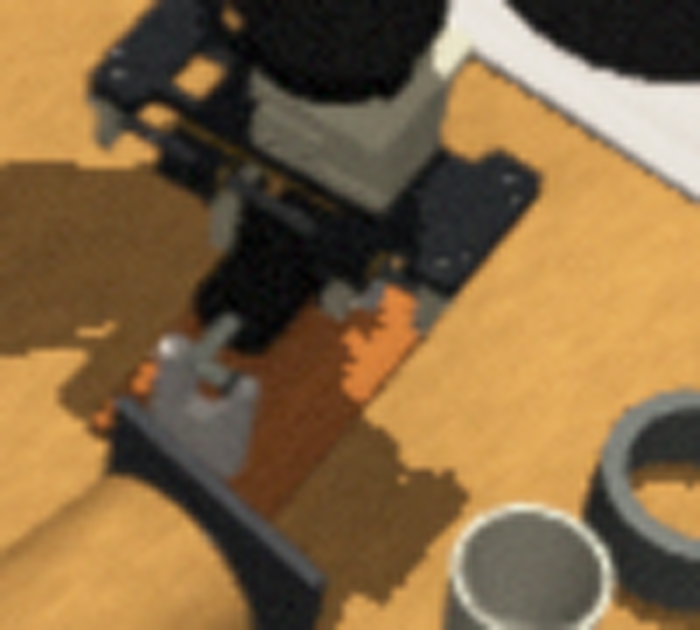

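```bash
python3 - <<'E'
from h import *
T=np.load('T12.npy')
def u(x,y,s=4,ox=220,oy=40): return ((x+.5)/s-.5+ox,(y+.5)/s-.5+oy)
for n,x,y,z in [('spEnd',387,196,T[2,3]+16),('barrelend',387,522,T[2,3]+16),('cheekInL',188,415,78),('cheekInR',597,415,78),('cheekOutL',186,313,78),('cheekOutR',600,313,78),('slotR',450,330,78),('baseL',87,218,10),('baseR',696,218,10)]:
    w=atz('wrist',u(x,y),z,T); print(n,(np.linalg.inv(T)@np.r_[w,1])[:3].round(1))
E
```

```text
spEnd [ 81.   -0.7 -16.1]
barrelend [ 48.6  -0.7 -16. ]
cheekInL [ 56.9 -24.2   6.8]
cheekInR [56.9 24.1  6.8]
cheekOutL [ 68.7 -24.    6.8]
cheekOutR [68.7 24.   6.7]
slotR [66.7  6.6  6.8]
baseL [ 80.5 -49.1  74.8]
baseR [80.5 49.1 74.7]
```

```bash
python3 - <<'E'
from h import *
q=ori(np.pi/2+.241); T=np.load('T12.npy')
p=(T@[0,.4,0,1])[:3]; cmd=np.array([492.594,244.934])+(p-T[:3,3])[:2]
for z in (72,66,62,58,54,50,46,42,38,35,33,32,31,30):
    bot.line_to([*cmd,z],40,ori=q); s=bot.read_state(); f=s['contact_force']; print(round(s['t'],2),z,s['tcp_pos'].round(1),f.round(1),s['moment'].round(2),round(s['width'],1))
    if f[2]>30 or abs(f[0])+abs(f[1])>20: print('stop');break
im=bot.camera('wrist'); save('w13',im,(220,40,420,190),4)
im=bot.camera('scene'); save('s13',im,(340,130,440,220),7)
E
```

```text
23.42 72 [492.  244.6  71.6] [ 1.   0.9 -2.8] [0.08 0.   0.05] 43.1
23.72 66 [492.3 245.   66. ] [ 0.3 -0.7 -2.5] [0.01 0.04 0.01] 42.7
23.97 62 [492.4 245.   62.2] [-0.5 -0.4  2.4] [ 0.05  0.26 -0.04] 43.2
24.22 58 [492.1 244.9  58.1] [-2.5 -0.2  4.1] [0.17 0.61 0.01] 43.0
24.47 54 [491.6 244.5  53.8] [-4.4 -0.4  3.3] [0.16 1.21 0.04] 43.3
24.72 50 [491.4 244.3  49.5] [-4.8 -0.2  0.7] [ 0.11  1.68 -0.02] 43.2
24.97 46 [491.5 244.3  45.4] [-4.5  0.3 -0.2] [ 0.01  1.85 -0.02] 42.9
25.22 42 [492.3 244.8  41.5] [-0.4 -0.1 -2.6] [ 0.11 -0.06  0.03] 43.1
25.47 38 [492.5 245.   37.8] [ 1.1 -0.9 -2.9] [ 0.06  0.01 -0.01] 43.0
25.72 35 [492.2 244.8  34.8] [-0.5  0.1 -2.4] [ 0.09 -0.03  0.03] 42.8
25.97 33 [492.2 244.8  32.9] [ 0.6  0.5 -2.8] [ 0.15 -0.03  0.07] 43.0
26.22 32 [492.4 245.   32.3] [-0.4 -0.3  1.6] [-0.08  0.33 -0.04] 42.9
26.47 31 [492.4 245.   32.1] [-4.2 -0.3 10.8] [-0.45  1.6  -0.04] 43.4
26.72 30 [492.5 245.   32. ] [-7.2 -2.8 21.1] [-0.83  2.76 -0.06] 42.9
```

View pics/w13.png

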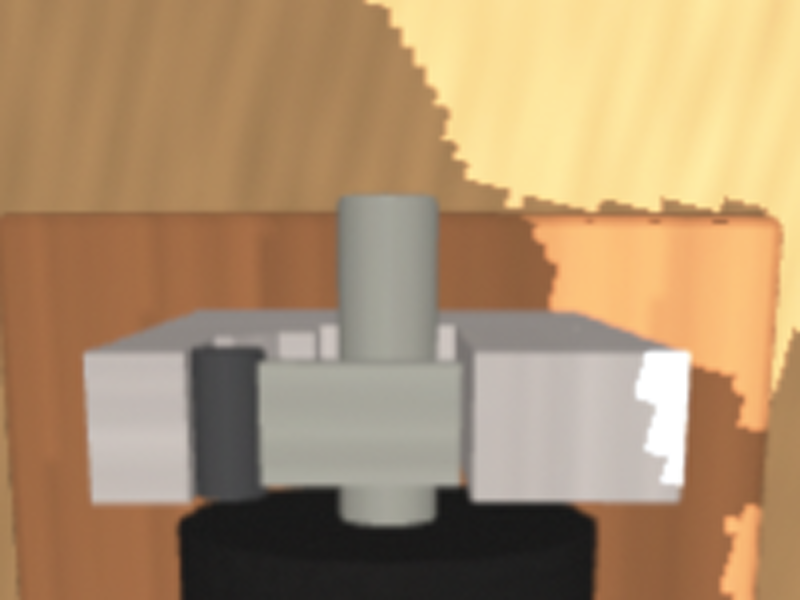

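View pics/s13.png

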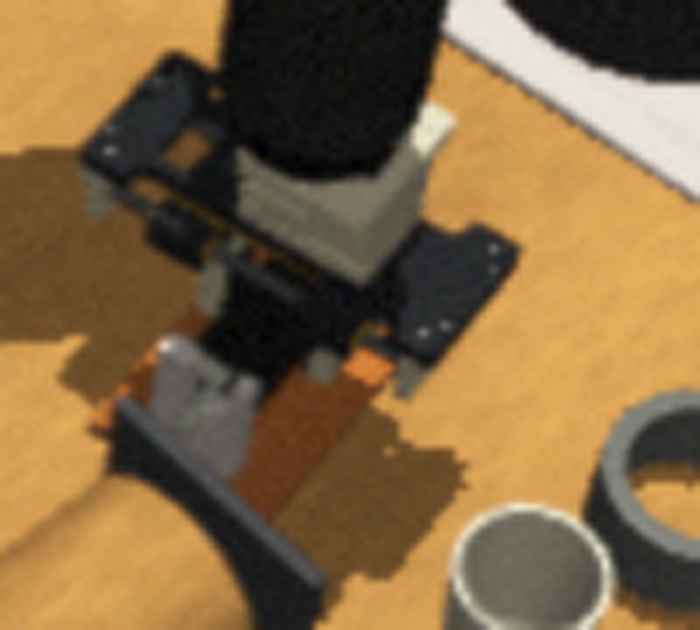

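```bash
python3 - <<'E'
from h import *
q=ori(np.pi/2+.241); s=bot.read_state(); c=[492.2,244.84]
bot.line_to([*c,31.5],40,ori=q); s=bot.read_state(); print(s['tcp_pos'],s['contact_force'])
bot.move_gripper(66); s=bot.read_state(); print(s['t'],s['width'],s['contact_force'])
bot.line_to([*c,120],100,ori=q); s=bot.read_state(); print(s['t'],s['contact_force'])
yd=np.array([-np.sin(.241),np.cos(.241)]); p=np.array(c)+yd*84
bot.move_ptp([*p,250],q); bot.pause(.2)
im=bot.camera('wrist'); save('w14',im,(220,0,420,190),4)
print(bot.read_state()['t'])
E
```

```text
[492.52036856 245.14122034  32.18106721] [-3.48157365 -0.26491127  9.67590997]
27.7083 65.89036471823373 [-0.22556924  0.22882885 -0.0306379 ]
28.7417 [ 0.72183884 -0.58026569 -0.29916895]
29.6583
```

View pics/w14.png

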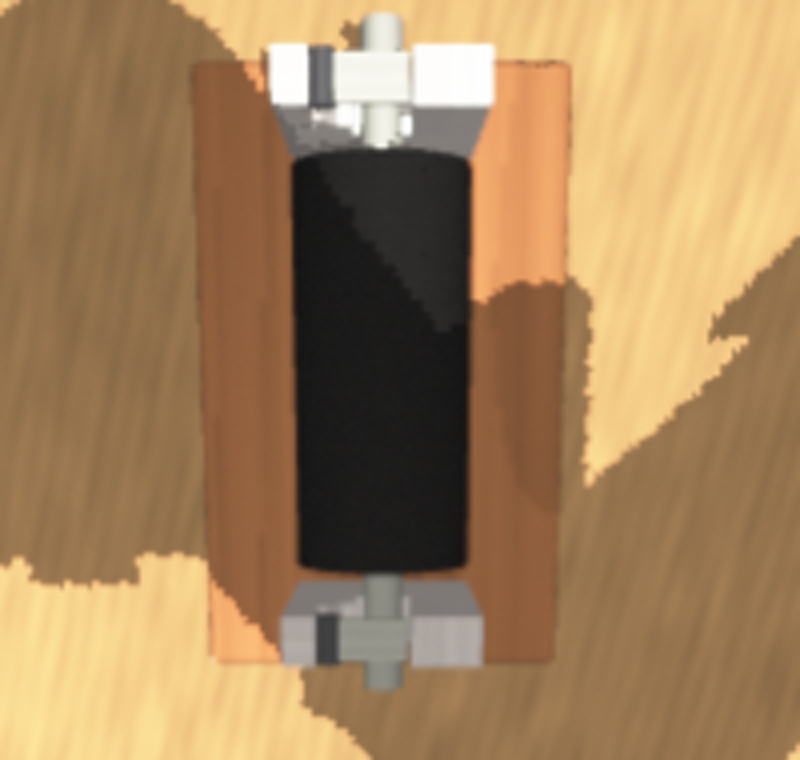

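Both gates are shut above the spindle: right flap at crop (372,75), left flap at (372,640), with the roller seated and centred. I'll check the rest of the scene before handing in.

```bash
python3 - <<'E'
from h import *
im=bot.camera('top'); save('t15',im,(170,100,470,300),2.6); a=np.load('pics/top0.npy').astype(int)
d=np.abs(im.astype(int)-a).max(2)
for n,b in dict(jar=(430,190,465,225),tape=(184,134,220,168),cup=(222,135,250,162)).items():
    print(n,(d[b[1]:b[3],b[0]:b[2]]>40).mean().round(3))
E
```

```text
jar 0.0
tape 0.0
cup 0.0
```

View pics/t15.png

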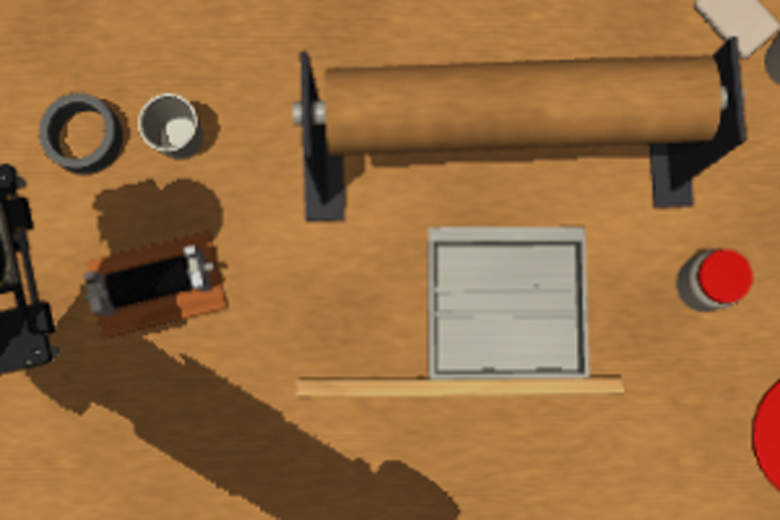

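```bash
python3 - <<'E'
from h import *
im=np.load('pics/top9.npy'); save('t16',im,(320,225,410,260),8)
for x,y,z in [(300,580,50),(545,579,50),(299,349,50),(540,348,50)]: print(atz('top',(260+x/4,100+y/4),z).round(1))
E
```

```text
[373.2 -97.1  50. ]
[ 372.9 -287.    50. ]
[553.4 -97.5  50. ]
[ 553.8 -287.3   50. ]
```

View pics/t16.png

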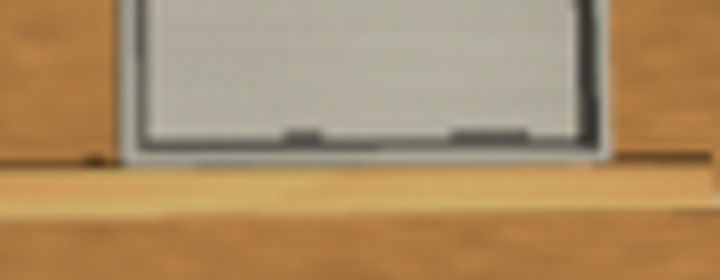

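Tray edge at x ≈ 373 against a strip face at ≈ 374, so it is touching and parallel. Handing in.

```bash
python3 - <<'E'
from h import *
bot.close_job()
E
```

```text
the job is handed in; nothing more can be done
```

The job is done and handed in at about 30 s of the 61 s allowed. `close_job` gives no verdict, so the result rests on my own checks.

**Tray:** I hooked both open fingertips behind the far lip, reaching in under the paper roll tilted 45°. I dragged the tray until it met the stop strip, where the pull rose to about 16 N. In the last top pictures its near side measures x ≈ 373 mm, against about 374 mm for the strip face, which is touching within measuring error. It also lies parallel to the strip.

**Roller:** I gripped it by the barrel, lined it up over the slots with the wrist camera, and pressed it down. The gates gave way at about 7 N, and the roller bottomed with its axis at about 48 mm. After I let go, the wrist picture shows both gates shut above the spindle.

**Other objects:** The cup, tape roll and jar look unchanged between the first and last top pictures. The robot stood clear of everything when I handed in.

**Disagreements:** The scene and top cameras differed by up to 10 mm on the tray's edges at the start. I went by the top camera there, and the fingers met the lip and the tray met the strip within a few millimetres of where it predicted. The wrist camera was about 0.5 mm off sideways at the roller, well inside the slots' 2 mm play on each side.

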